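Put the nook shelf back in order on its cork pads

ROBOT

A 6-joint arm with a two-finger parallel gripper is mounted at the origin on the work surface. World frame = base frame: x ahead of the robot, y to its left, z up, the work surface at z = 0. Lengths are in m, angles in degrees, forces in N, time in s.
With the tool pointing down it reaches from about 0.25 to 0.725 m from the base axis. Payload 9.7 kg.
Tool frame: the origin (TCP) lies at the very end of the fingers, on their centre line; the grasp point (between the pads) lies 19 mm behind it; y points along the fingers, x is the direction in which the jaws open and shut, and the axes are right-handed (so a half turn about y gives the same grasp; the last joint's range is limited). The gripper opens to 85 mm and grips with 20 to 120 N. Pads are 22 mm wide; open, the fingers measure 114 mm over their backs; the gripper's body (76 mm by 85 mm) begins 54 mm behind the grasp point. The pads swing forward as they close: fully open they stand 13 mm farther back than shut.
Start: joints at [-68.87, 4.979, 10.078, 95.1, 0, 90], TCP at [0.198, -0.513, 0.231] pointing down, gripper open.
Joint ranges: [-179.16, 179.16], [-48.56, 103.87], [-65.8, 70.77], [-126.05, 130.52], [-82.76, 87.17], [-180, 180]. Speed limits (degrees/s): [127.2, 127.2, 147.25, 180, 180, 180].

INTERFACE

Orientations are given as [roll, pitch, yaw] about the fixed x, y, z axes, in that order (R = Rz(yaw) Ry(pitch) Rx(roll)).
In Python, from workcell import bot gives the robot as it stands.
- The arm moves only by the shell command python3 -m jog 'ROWS' [FORCE]. ROWS is JSON, a list of rows, each a list of 7 numbers: the closure, from 0 (fully open) to 1 (shut), then the shift along the world's x, y, z in units of 25 mm (1.0 is 25 mm), then the turn, a rotation vector about the world's x, y, z in units of 5 degrees (1.0 is 5 degrees). A call has 1 to 5 rows; each row is the pose to reach, as a shift and turn from the pose commanded when the call began; what a row does not reach only later rows make up. A row lasts 1/10 s, in which the tool goes at most 50 mm and 8.59 degrees, less where a joint would pass 70% of its speed; a pose out of reach is approached as far as the arm can. A call with a gripper value outside its range is refused whole. The fingers move at their own pace and stop on an object; FORCE is the grip in N (left out, the last holds). Time passes only in rows, so rows that repeat a pose let the fingers close. It gives the time, the measured TCP pose, the force and the opening at its end, in the units of the state.
- bot.get_obs(): the state, without advancing time (a new reading comes with each control period).
- bot.camera(name): name is "scene" or "top"; returns (picture, depth): 384x512x3 uint8, red, green, blue; 384x512 float32, m along the optical axis (not along the pixel's ray), 0 where there is no reading.
- bot.camera_model(name): a dict with "fx", "fy", "cx", "cy" (pixels), "rvec" (rotation vector, rad) and "tvec" (3), from world to camera coordinates, as OpenCV has them. Camera axes: x right, y down, z forward; pixel columns grow to the right and rows downward; lengths in m; the calibration is good to about 2 mm. A picture is of the moment at which its call begins. camera_model takes no time and is no camera call.
- bot.job_done(): hands the job in, once; it reports no verdict.
Trained networks look in the newest picture that a camera, given by its name, has taken for a name from the list of things; names that differ only in an ending like _2 or _b are one class to them, and where a whole thing is asked for, a point or a joint stands for the part that bears it (a point fixed in the world has none). Each returns a list of dicts, best first, with "conf" (0 to 1); they miss things now and then, are a little off and sometimes report something else, mostly with a low value. They report only what shows in the picture. A call takes as long as a camera call. They do not tell look-alikes from the thing itself.
- bot.regions_of(camera, label): "pixels" (384x512 bool, what is visible of it) and "point" ([row, column] in pixels, amid what is visible of it).
The state is a dict: "time": time; "q": joint angles; "qd": joint speeds; "joint_efforts": joint torques, N m; "ee_pos": TCP position; "tcp_rot": TCP orientation; "wrist_force": force on the tool from outside, world axes, zero at the start; "torque": the same for the moment, N m; "opening": finger opening in m.
Only numpy, scipy, OpenCV 4.12 (cv2) and the standard library are available. Lean on these libraries where they do the work, as an engineer would, in place of code of your own. Each camera call takes 0.05 s, during which the arm holds its last target. There are 200 camera calls.

TASK

The shelf has been wiped, so put the mortar, the cedar box, the timer and the brush holder back, each standing upright in the middle of the cork pad that is cut to its outline and just a little larger than its foot, with the box and the timer square to the edges of their pads (either end of the box and any side of the timer may face forward). Leave the spice jar and the little pinch bowl where they stand, and let go of everything at the end.

Things in the scene. Friction and masses are not known exactly. Their poses are not given: they have to be found in the camera images.
- mortar: Small grey stone mortar, an open bowl on three short legs: 62 mm across, 60 mm high, about 0.35 kg; its side is upright and round from 26 to 60 mm height, where it can be gripped across the full 62 mm. Legs 14 mm thick, their outer faces 27 mm from the axis. Belongs on the large round pad; its turn about the vertical does not matter. Origin: centre of its underside; z up.
- cedar_box: Cedar wood box, lid closed (lid does not move), small brass hinges along one long edge: 96 mm along its x, 52 mm along its y, 50 mm high, about 0.16 kg. Grip across the 52 mm. Belongs on the oblong pad, long side along long side, either way round. Origin: centre of its underside; z up.
- timer: White plastic kitchen timer: square body 56 by 56 mm (sides along its x and y), 36 mm high, with a round knob 32 mm across on top up to 52 mm height (the knob does not turn); about 0.12 kg. Grip the body by two opposite sides. Belongs on the square pad, sides parallel to the pad's, any quarter turn. Origin: centre of its underside; z up.
- brush_holder: Empty steel pastry brush holder, a plain upright cylindrical cup open at the top: 44 mm across, 66 mm high, wall 3 mm, about 0.15 kg. Belongs on the small round pad. Origin: centre of its underside; z up.
- pad_mortar: Large round pad, 78 mm across, for the mortar. Fixed flat on the shelf, 4 mm thick, plain brown cork. Origin: centre of its underside.
- pad_box: Oblong pad, 112 mm along its x, 68 mm along its y, for the cedar box. Fixed flat on the shelf, 4 mm thick, plain brown cork. Origin: centre of its underside.
- pad_timer: Square pad, 72 by 72 mm (sides along its x and y), for the timer. Fixed flat on the shelf, 4 mm thick, plain brown cork. Origin: centre of its underside.
- pad_holder: Small round pad, 60 mm across, for the brush holder. Fixed flat on the shelf, 4 mm thick, plain brown cork. Origin: centre of its underside.
- spice_jar: Bystander: loose small amber glass jar with a steel cap, 34 mm across, 60 mm high; not to be shifted or tipped. It stands among the task's things. Origin: centre of its underside; z up.
- pinch_bowl: Bystander: loose little terracotta bowl, 42 mm across, 28 mm high; not to be shifted or tipped. Besides these ten, other kitchen things stand only farther out, at the back and sides of the shelf (none over 160 mm high); the pads and things may each lie at any of eight places, about 120 mm or more apart, centre to centre. Origin: centre of its underside; z up.
There are look-alikes about, which are no part of the job. Leave any blue look-alike of the brush_holder alone. Leave any blue look-alike of the timer alone.

How it is judged:
By the outcome, as a careful person would: the job done as asked, in the order asked, and still so for the second after the job is handed in, with the robot touching nothing.
It also fails if it takes over 112 s, if anything falls off the work surface, if the arm or the gripper's body presses on something with over 40 N, if the wrist force passes 120 N, or if a joint passes its speed limit or range.

## Working session

There is one attempt and no reset: what is moved stays moved. The work goes in short steps, Python scripts to look and compute and a shell command to move; the robot and the scene stay as the last step left them, time stands still between calls to the robot, and variables do not carry over. Pictures are saved under pics/ and viewed, about 12 in all and at most 16, crops included, and the job is handed in when it is done.

```bash
ls; mkdir -p pics; cat > h.py <<'E'
import numpy as np, cv2
from workcell import bot
def model(n):
    m=bot.camera_model(n); K=np.array([[m['fx'],0,m['cx']],[0,m['fy'],m['cy']],[0,0,1.]])
    R=cv2.Rodrigues(np.array(m['rvec'],float))[0]; return K,R,np.array(m['tvec'],float).ravel()
def cloud(n,depth):
    K,R,t=model(n); v,u=np.mgrid[:384,:512]
    P=np.stack([(u-K[0,2])/K[0,0]*depth,(v-K[1,2])/K[1,1]*depth,depth],-1)
    return (P-t)@R   # world
E
python3 - <<'E'
from h import *
print(bot.get_obs())
ims={}
for n in("scene","top"):
    im,d=bot.camera(n); ims[n]=im; np.savez(f"{n}0.npz",im=im,d=d)
    K,R,t=model(n); print(n,"cam at",-R.T@t,"fx",K[0,0]); W=cloud(n,d)
    for l in "mortar cedar_box timer brush_holder pad_mortar pad_box pad_timer pad_holder spice_jar pinch_bowl".split():
        for r in bot.regions_of(n,l):
            m=r["pixels"]&(d>0)
            if r["conf"]<.2 or m.sum()<10: continue
            p=W[m]; c=im[m].mean(0).astype(int)
            zt=np.percentile(p[:,2],95); top=p[p[:,2]>zt-.008]
            print(l,round(r["conf"],2),np.round(r["point"]),m.sum(),"ztop",zt.round(3),"mid",((top.max(0)+top.min(0))/2).round(3)[:2],"ext",np.ptp(top,0).round(3)[:2],"col",c)
    cv2.imwrite(f"pics/{n}0.png",cv2.resize(im[...,::-1],(800,600)))
E
```

```text
pics
{'time': 0.0, 'q': array([-6.88702728e+01,  5.01208217e+00,  1.00342837e+01,  9.50996232e+01,
       -3.24744090e-04,  9.00011801e+01]), 'qd': array([-0.03926184, -0.01535451,  0.02478569, -0.09027355,  0.01125527,
        0.01751045]), 'joint_efforts': array([-2.70985238e-04, -5.20385778e+01,  4.64803147e+01,  1.61796261e-02,
        1.46767234e-04,  6.14458031e-06]), 'ee_pos': array([ 0.19818013, -0.51280795,  0.23057212]), 'tcp_rot': array([-9.00003263e+01,  7.74216886e-02, -6.88714529e+01]), 'wrist_force': array([-0.01587405,  0.01362602,  0.1483316 ]), 'torque': array([-0.02489195,  0.024741  ,  0.03317564]), 'opening': 0.08521896651367901}
scene cam at [0.89188674 0.4432252  0.75153115] fx 349.37387735599987
mortar 0.67 [234. 356.] 660 ztop 0.063 mid [0.411 0.272] ext [0.062 0.06 ] col [97 88 73]
cedar_box 0.54 [202. 192.] 844 ztop 0.008 mid [ 0.621 -0.103] ext [0.115 0.076] col [161 119  68]
timer 0.92 [138. 218.] 383 ztop 0.051 mid [ 0.412 -0.247] ext [0.031 0.032] col [141 132 116]
timer 0.92 [119. 197.] 346 ztop 0.051 mid [ 0.415 -0.359] ext [0.028 0.033] col [ 64  73 
[... 1984 characters left out ...]
 col [165 119  68]
pad_box 0.65 [143. 297.] 1416 ztop 0.006 mid [ 0.621 -0.105] ext [0.113 0.072] col [167 120  68]
pad_timer 0.6 [176. 394.] 962 ztop 0.007 mid [ 0.554 -0.335] ext [0.092 0.092] col [164 118  67]
pad_holder 0.74 [185. 167.] 234 ztop 0.062 mid [0.525 0.193] ext [0.029 0.028] col [145 133 120]
pad_holder 0.71 [217. 289.] 554 ztop 0.007 mid [ 0.453 -0.085] ext [0.057 0.057] col [164 119  69]
spice_jar 0.75 [183. 166.] 235 ztop 0.061 mid [0.525 0.193] ext [0.029 0.028] col [146 133 120]
spice_jar 0.21 [215. 208.] 1074 ztop 0.052 mid [0.461 0.092] ext [0.1   0.068] col [148  98  47]
pinch_bowl 0.76 [180. 340.] 248 ztop 0.029 mid [ 0.537 -0.206] ext [0.039 0.039] col [126  69  41]
```

```bash
python3 - <<'E'
from h import *
f=np.load("top0.npz"); im,d=f["im"],f["d"]; W=cloud("top",d)
for l,zr in (("cedar_box",(.045,.056)),("timer",(.028,.042)),("pad_box",(.001,.009)),("pad_timer",(.001,.009)),("pad_mortar",(.001,.009)),("pad_holder",(.001,.009)),("mortar",(.05,.07)),("brush_holder",(.055,.075))):
    for r in bot.regions_of("top",l)[:2]:
        m=r["pixels"]&(d>0); p=W[m]; p=p[(p[:,2]>zr[0])&(p[:,2]<zr[1])]
        if len(p)<30: continue
        (c,s,a)=cv2.minAreaRect((p[:,:2]*1000).astype(np.float32))
        if s[0]<s[1]: s=s[::-1]; a-=90
        print(l,np.round(r["point"]),"c",np.round(c,1),"size",np.round(s,1),"long-axis yaw",round(a,1),"circ",np.round(cv2.minEnclosingCircle((p[:,:2]*1000).astype(np.float32)),1) if 0 else "")
E
```

```text
cedar_box [212. 208.] c [461.5  92.2] size [95.8 52.5] long-axis yaw 11.2 circ 
timer [234. 414.] c [ 412.8 -362.6] size [56.8 56.5] long-axis yaw 36.8 circ 
timer [238. 363.] c [ 411.1 -251.8] size [57.1 56.3] long-axis yaw 67.2 circ 
pad_box [143. 297.] c [ 620.2 -104.7] size [112.5  68. ] long-axis yaw -2.6 circ 
pad_timer [176. 394.] c [ 553.9 -334.7] size [73.1 72. ] long-axis yaw -27.3 circ 
pad_mortar [156. 212.] c [599.7  94.5] size [77.  75.3] long-axis yaw 27.4 circ 
pad_holder [217. 289.] c [453.4 -85. ] size [56.9 56.7] long-axis yaw -89.8 circ 
mortar [239. 126.] c [408.6 266.8] size [60.4 59.2] long-axis yaw -89.9 circ 
brush_holder [172. 110.] c [555.3 310. ] size [43.1 41.8] long-axis yaw 72.5 circ 
brush_holder [148. 145.] c [603.2 230.5] size [41.8 39.4] long-axis yaw 44.9 circ
```

View pics/top0.png

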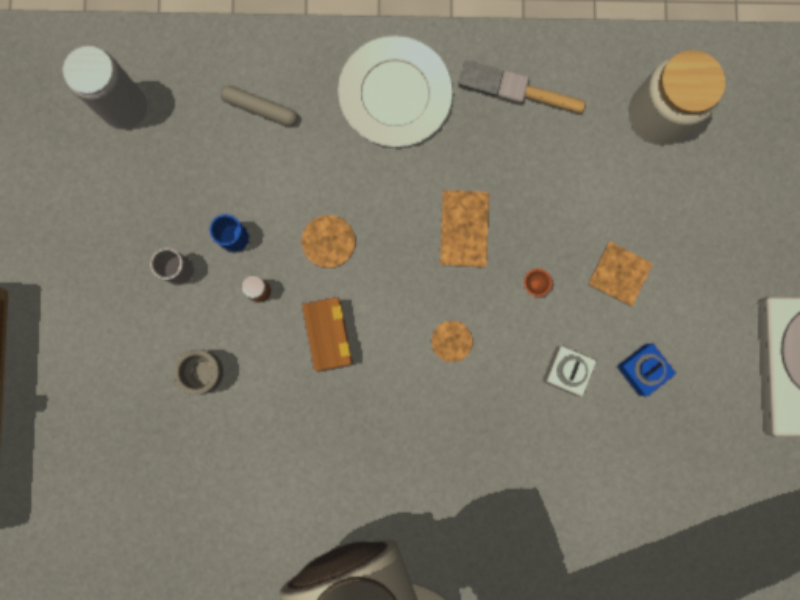

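View pics/scene0.png

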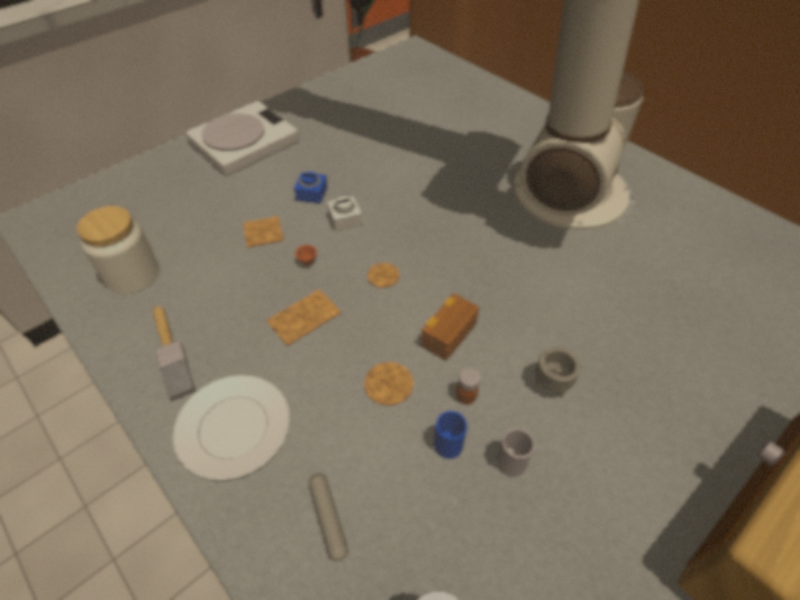

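Both pictures show the same layout. In the top picture the white timer is at (571,371), with blue look-alikes at (648,370) for the timer and (228,232) for the cup. The networks agree on all the positions. I start with the timer and first move above it.

```bash
python3 -m jog '[[0,1.1,1.3,-0.6,0,0,1.2],[0,2.2,2.6,-1.2,0,0,2.3],[0,3.2,3.9,-1.8,0,0,3.5],[0,4.3,5.2,-2.4,0,0,4.6],[0,5.4,6.6,-3,0,0,5.8]]' 60; python3 -m jog '[[0,0.8,1,-0.5,0,0,0.9],[0,1.6,2,-1,0,0,1.8],[0,2.4,3,-1.6,0,0,2.6],[0,3.16,3.92,-2.2,0,0,3.41],[0,3.16,3.92,-2.2,0,0,3.41]]'; python3 -c "
from h import *
print(bot.get_obs()['q'].round(1))"
```

```text
time: 2.0
ee_pos: [0.334, -0.3468, 0.1558]
tcp_rot: [-90.0, -0.0, -39.7]
wrist_force: [1.3, -0.4, 0.5]
opening: 0.0856
time: 2.5
ee_pos: [0.413, -0.2473, 0.0993]
tcp_rot: [-89.9, 0.1, -22.5]
wrist_force: [-0.8, -0.7, -0.0]
opening: 0.0854
[-30.9  -4.8 -14.3  80.7   0.   81.6]
```

```bash
python3 -m jog '[[0,0,0,-1.2,0,0,0],[0,0,0,-2.4,0,0,0],[0,0,0,-3.2,0,0,0],[0,0,0,-3.72,0,0,0],[0,0,0,-3.72,0,0,0]]'; python3 -m jog '[[1,0,0,0,0,0,0],[1,0,0,0,0,0,0],[1,0,0,0,0,0,0],[1,0,0,0,0,0,0],[1,0,0,0,0,0,0]]' 40;  python3 -m jog '[[1,0,0,0,0,0,0],[1,0,0,0,0,0,0],[1,0,0,0.8,0,0,0],[1,0,0,2,0,0,0],[1,0,0,4,0,0,0]]'
```

```text
time: 3.0
ee_pos: [0.4113, -0.2499, 0.0071]
tcp_rot: [-90.0, 0.1, -22.9]
wrist_force: [-0.0, -0.3, -0.4]
opening: 0.0852
time: 3.5
ee_pos: [0.4131, -0.2506, 0.0098]
tcp_rot: [-90.0, -0.1, -22.8]
wrist_force: [-0.4, -0.2, 7.3]
opening: 0.0552
time: 4.0
ee_pos: [0.4109, -0.2492, 0.1073]
tcp_rot: [-90.0, 0.3, -22.8]
wrist_force: [1.4, -0.3, -1.8]
opening: 0.0553
```

```bash
python3 -m jog '[[1,1.3,-0.7,0,0,0,-0.2],[1,2.6,-1.5,0,0,0,-0.4],[1,4,-2.4,0,0,0,-0.6],[1,5.1,-3,0,0,0,-0.8],[1,5.71,-3.33,0,0,0,-0.9]]'; python3 -m jog '[[1,0,0,0,0,0,0],[1,0,0,-1.2,0,0,0],[1,0,0,-2.4,0,0,0],[1,0,0,-3.3,0,0,0],[1,0,0,-3.6,0,0,0]]';  python3 -m jog '[[1,0,0,-0.12,0,0,0],[1,0,0,-0.22,0,0,0],[1,0,0,-0.22,0,0,0],[0,0,0,-0.22,0,0,0],[0,0,0,-0.22,0,0,0]]'; python3 -m jog '[[0,0,0,0,0,0,0],[0,0,0,0,0,0,0],[0,0,0,1.4,0,0,0],[0,0,0,3.2,0,0,0],[0,0,0,5,0,0,0]]'
```

```text
time: 4.5
ee_pos: [0.5568, -0.3343, 0.1077]
tcp_rot: [-90.0, -0.0, -27.4]
wrist_force: [0.2, 1.0, -0.6]
opening: 0.0552
time: 5.0
ee_pos: [0.5531, -0.3322, 0.0158]
tcp_rot: [-90.0, 0.2, -27.3]
wrist_force: [0.5, -0.5, -1.6]
opening: 0.0549
time: 5.5
ee_pos: [0.5555, -0.3335, 0.0138]
tcp_rot: [-90.0, -0.1, -27.3]
wrist_force: [1.6, 0.5, -0.1]
opening: 0.0813
time: 6.0
ee_pos: [0.5546, -0.333, 0.1389]
tcp_rot: [-90.0, 0.1, -27.3]
wrist_force: [1.3, -0.2, 0.4]
opening: 0.0856
```

```bash
R='' ; python3 -m jog '[[0,-0.2,1.2,0,0,0,1.7],[0,-0.4,2.4,0,0,0,3.4],[0,-0.6,3.6,0,0,0,5.1],[0,-0.9,4.7,0,0,0,6.8],[0,-1.23,5.69,0,0,0,8.5]]' >/dev/null; python3 -m jog '[[0,-0.2,1.2,0,0,0,1.7],[0,-0.4,2.4,0,0,0,3.4],[0,-0.6,3.6,0,0,0,5.1],[0,-0.9,4.7,0,0,0,6.8],[0,-1.23,5.69,0,0,0,8.5]]' ; python3 -m jog '[[0,-0.2,1.2,0,0,0,1.7],[0,-0.4,2.4,-0.3,0,0,3.4],[0,-0.6,3.6,-0.6,0,0,5.1],[0,-0.9,4.7,-1,0,0,6.8],[0,-1.23,5.69,-1.4,0,0,8.5]]'
cat >> h.py <<'E'
def rect(n,l,z0,z1,near,k=60):
    im,d=bot.camera(n); W=cloud(n,d); 
    for r in bot.regions_of(n,l):
        p=W[r["pixels"]&(d>0)]; p=p[(p[:,2]>z0)&(p[:,2]<z1)]
        if len(p)<30: continue
        c,s,a=cv2.minAreaRect((p[:,:2]*1000).astype(np.float32))
        if np.hypot(c[0]-near[0],c[1]-near[1])>k: continue
        if s[0]<s[1]: s=s[::-1]; a-=90
        print(n,l,round(r["conf"],2),"c",np.round(c,1),"size",np.round(s,1),"yaw",round(a,1)); return
    print("none",n,l)
E
python3 - <<'E'
from h import *
for n in("top","scene"): rect(n,"timer",.028,.046,(555,-333)); rect(n,"pad_timer",.001,.011,(555,-333))
im=bot.camera("top")[0]
cv2.imwrite("pics/t1.png",cv2.resize(im[120:260,330:470,::-1],(560,560)))
print(bot.get_obs()['q'].round(1),bot.get_obs()['ee_pos'],bot.get_obs()['tcp_rot'])
E
```

```text
time: 7.0
ee_pos: [0.4932, -0.0475, 0.1379]
tcp_rot: [-90.0, -0.0, 58.0]
wrist_force: [0.9, -0.1, 1.0]
opening: 0.0855
time: 7.5
ee_pos: [0.4625, 0.0948, 0.1027]
tcp_rot: [-90.0, -0.0, 100.6]
wrist_force: [-0.3, -0.3, -0.3]
opening: 0.0855
top timer 0.58 c [ 553.7 -335.2] size [56.9 56.4] yaw -27.8
top pad_timer 0.83 c [ 549.  -312.9] size [89.7 49.4] yaw 15.7
scene timer 0.7 c [ 556.7 -328.8] size [55.6 55.1] yaw -28.2
none scene pad_timer
[ 11.3  -6.3 -15.2  81.   -0.    1.3] [0.463173   0.09283948 0.10312895] [-9.00320387e+01  4.41856331e-03  1.00068820e+02]
```

View pics/t1.png

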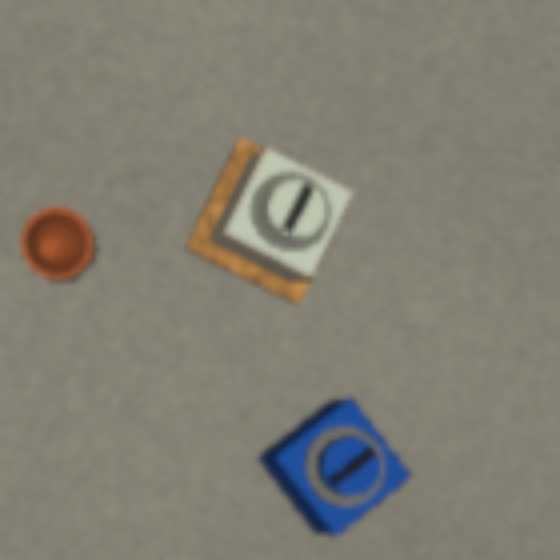

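The timer sits within 1 mm of the middle of its pad. The apparent shift in the picture is parallax, with the timer at about (288,212) in the crop. The box is next.

```bash
python3 -m jog '[[0,0,0,-1.2,0,0,0.2],[0,0,0,-2.4,0,0,0.2],[0,0,0,-3.2,0,0,0.2],[0,0,0,-3.52,0,0,0.2],[0,0,0,-3.52,0,0,0.2]]'; python3 -m jog '[[1,0,0,0,0,0,0],[1,0,0,0,0,0,0],[1,0,0,0,0,0,0],[1,0,0,0,0,0,0],[1,0,0,0,0,0,0]]' 40;  python3 -m jog '[[1,0,0,0,0,0,0],[1,0,0,0,0,0,0],[1,0,0,0.8,0,0,0],[1,0,0,2,0,0,0],[1,0,0,3.8,0,0,0]]'
```

```text
time: 8.45
ee_pos: [0.4624, 0.093, 0.0142]
tcp_rot: [-89.9, 0.0, 101.1]
wrist_force: [-0.4, 0.5, 0.4]
opening: 0.0856
time: 8.95
ee_pos: [0.4637, 0.0937, 0.0162]
tcp_rot: [-90.1, -0.0, 101.2]
wrist_force: [-0.7, -0.1, 5.4]
opening: 0.0518
time: 9.45
ee_pos: [0.4614, 0.0932, 0.1091]
tcp_rot: [-89.8, 0.0, 101.2]
wrist_force: [0.8, -0.1, -0.7]
opening: 0.0515
```

```bash
python3 -m jog '[[1,0.7,-0.9,0,0,0,-0.3],[1,1.5,-1.9,0,0,0,-0.6],[1,2.4,-3,0,0,0,-1],[1,3.3,-4.1,0,0,0,-1.4],[1,4.2,-5.2,0,0,0,-1.8]]'; python3 -m jog '[[1,0.9,-1.1,0,0,0,-0.4],[1,1.6,-2,0,0,0,-0.8],[1,2.14,-2.66,0,0,0,-0.96],[1,2.14,-2.66,-0.8,0,0,-0.96],[1,2.14,-2.66,-2,0,0,-0.96]]';  python3 -m jog '[[1,0,0,-0.8,0,0,0],[1,0,0,-1.3,0,0,0],[1,0,0,-1.5,0,0,0],[1,0,0,-1.62,0,0,0],[1,0,0,-1.62,0,0,0]]'; python3 -m jog '[[0,0,0,0,0,0,0],[0,0,0,0,0,0,0],[0,0,0,0,0,0,0],[0,0,0,1.6,0,0,0],[0,0,0,3.4,0,0,0]]'
```

```text
time: 9.95
ee_pos: [0.5686, -0.0377, 0.11]
tcp_rot: [-90.0, 0.0, 92.1]
wrist_force: [0.0, 1.0, -1.5]
opening: 0.0512
time: 10.45
ee_pos: [0.6227, -0.104, 0.0608]
tcp_rot: [-90.2, 0.0, 87.3]
wrist_force: [-0.1, -0.0, -2.4]
opening: 0.052
time: 10.95
ee_pos: [0.6218, -0.103, 0.0206]
tcp_rot: [-90.1, 0.0, 87.4]
wrist_force: [1.1, 0.0, -1.0]
opening: 0.0516
time: 11.45
ee_pos: [0.6201, -0.1028, 0.1036]
tcp_rot: [-89.8, -0.0, 87.4]
wrist_force: [1.2, 0.6, -0.2]
opening: 0.0855
```

```bash
python3 -m jog '[[0,-0.8,1.4,0.4,0,0,0],[0,-1.6,2.9,0.4,0,0,0],[0,-2.5,4.4,0.4,0,0,0],[0,-3.4,5.9,0.4,0,0,0],[0,-4.23,7.43,0.4,0,0,0]]'; python3 -m jog '[[0,-0.9,1.6,0,0,0,0],[0,-1.8,3.2,0,0,0,0],[0,-2.7,4.8,0,0,0,0],[0,-3.6,6.4,0,0,0,0],[0,-4.23,7.43,0,0,0,0]]'
python3 - <<'E'
from h import *
for n in("top","scene"): rect(n,"cedar_box",.045,.062,(620,-103)); rect(n,"pad_mortar",.001,.011,(600,97))
print(bot.get_obs()['ee_pos'])
E
python3 -m jog '[[0,0,0,-1.2,0,0,0],[0,0,0,-2.4,0,0,0],[0,0,0,-3.2,0,0,0],[0,0,0,-3.62,0,0,0],[0,0,0,-3.62,0,0,0]]'
```

```text
time: 11.95
ee_pos: [0.5145, 0.0839, 0.1147]
tcp_rot: [-90.0, -0.0, 87.4]
wrist_force: [0.8, 0.2, 0.1]
opening: 0.0852
time: 12.45
ee_pos: [0.4084, 0.2707, 0.1148]
tcp_rot: [-90.0, -0.1, 87.5]
wrist_force: [0.5, -0.3, -0.2]
opening: 0.0852
top cedar_box 0.78 c [ 619.7 -105.5] size [96.9 52.5] yaw -2.4
top pad_mortar 0.64 c [600.   94.9] size [77.1 76.1] yaw 46.0
scene cedar_box 0.57 c [ 621.8 -101.9] size [95.5 54.2] yaw -3.5
scene pad_mortar 0.74 c [602.   97.6] size [77.2 72.4] yaw 47.0
[0.41033818 0.26765642 0.11434077]
time: 13.35
ee_pos: [0.4095, 0.2675, 0.0227]
tcp_rot: [-89.9, 0.1, 87.3]
wrist_force: [0.7, 0.6, 0.2]
opening: 0.0852
```

```bash
python3 -m jog '[[1,0,0,0,0,0,0],[1,0,0,0,0,0,0],[1,0,0,0,0,0,0],[1,0,0,0,0,0,0],[1,0,0,0,0,0,0]]' 60;  python3 -m jog '[[1,0,0,0,0,0,0],[1,0,0,0.6,0,0,0],[1,0,0,1.4,0,0,0],[1,0,0,2.6,0,0,0],[1,0,0,4,0,0,0]]'
```

```text
time: 13.85
ee_pos: [0.4108, 0.269, 0.0258]
tcp_rot: [-90.1, -0.1, 87.4]
wrist_force: [-0.6, -0.9, 6.2]
opening: 0.0613
time: 14.35
ee_pos: [0.4092, 0.2681, 0.1253]
tcp_rot: [-89.9, 0.0, 87.4]
wrist_force: [0.9, 0.0, -3.9]
opening: 0.0612
```

```bash
python3 -m jog '[[1,0.7,-0.6,0.2,0,0,0],[1,1.6,-1.4,0.2,0,0,0],[1,2.7,-2.4,0.2,0,0,0],[1,3.8,-3.4,0.2,0,0,0],[1,4.9,-4.4,0.2,0,0,0]]'; python3 -m jog '[[1,1.1,-1,0,0,0,0],[1,2,-1.8,0,0,0,0],[1,2.75,-2.48,0,0,0,0],[1,2.75,-2.48,-0.8,0,0,0],[1,2.75,-2.48,-2,0,0,0]]';  python3 -m jog '[[1,0,0,-1,0,0,0],[1,0,0,-1.6,0,0,0],[1,0,0,-1.9,0,0,0],[1,0,0,-2.02,0,0,0],[1,0,0,-2.02,0,0,0]]'; python3 -m jog '[[0,0,0,0,0,0,0],[0,0,0,0,0,0,0],[0,0,0,0,0,0,0],[0,0,0,1.6,0,0,0],[0,0,0,3.4,0,0,0]]'
```

```text
time: 14.85
ee_pos: [0.5332, 0.1575, 0.1301]
tcp_rot: [-90.0, -0.0, 87.4]
wrist_force: [1.2, 0.2, -4.5]
opening: 0.0614
time: 15.35
ee_pos: [0.6028, 0.0959, 0.081]
tcp_rot: [-90.2, -0.0, 87.3]
wrist_force: [0.7, -0.2, -4.9]
opening: 0.0616
time: 15.85
ee_pos: [0.6016, 0.0966, 0.0301]
tcp_rot: [-90.1, -0.0, 87.4]
wrist_force: [-0.5, 0.2, -4.2]
opening: 0.0614
time: 16.35
ee_pos: [0.5999, 0.0963, 0.1128]
tcp_rot: [-89.8, 0.0, 87.4]
wrist_force: [1.7, 0.5, -0.1]
opening: 0.0856
```

```bash
python3 -m jog '[[0,-0.4,1.7,0.2,0,0,-1.5],[0,-0.8,3.4,0.2,0,0,-3],[0,-1.2,5.1,0.2,0,0,-4.5],[0,-1.5,6.9,0.2,0,0,-6],[0,-1.79,8.61,0.2,0,0,-7.5]]';  python3 -m jog '[[0,0,0,-1,0,0,0],[0,0,0,-2.2,0,0,0],[0,0,0,-3.2,0,0,0],[0,0,0,-3.66,0,0,0],[0,0,0,-3.66,0,0,0]]'; python3 - <<'E'
from h import *
for n in("top","scene"): rect(n,"mortar",.05,.07,(600,97)); rect(n,"pad_holder",.001,.011,(454,-83)); rect(n,"brush_holder",.055,.078,(557,312),20)
im=bot.camera("scene")[0]
cv2.imwrite("pics/s2.png",cv2.resize(im[200:340,220:400,::-1],(720,560)))
E
```

```text
time: 16.85
ee_pos: [0.5559, 0.3136, 0.1189]
tcp_rot: [-90.0, -0.1, 49.6]
wrist_force: [0.5, 0.8, 0.4]
opening: 0.0856
time: 17.35
ee_pos: [0.5555, 0.3113, 0.0254]
tcp_rot: [-89.9, 0.1, 49.9]
wrist_force: [-0.7, -0.4, 0.8]
opening: 0.0853
top mortar 0.95 c [598.9  93.4] size [59.9 59.2] yaw 19.1
none top pad_holder
none top brush_holder
scene mortar 0.86 c [602.3  99.6] size [58.8 58.7] yaw -42.3
scene pad_holder 0.73 c [453.9 -81.9] size [62.6 59.1] yaw 16.3
scene brush_holder 0.75 c [569.  304.3] size [38.4 14.9] yaw 46.5
```

View pics/s2.png

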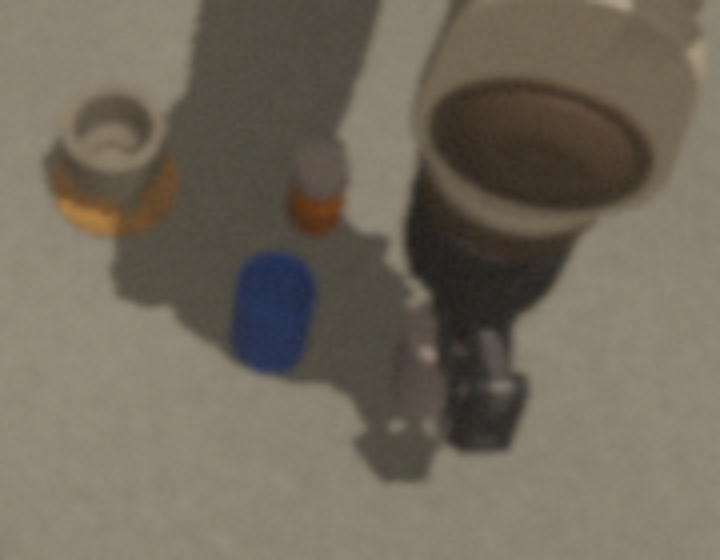

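The mortar is on its pad at (115,150). The steel cup shows at (415,360), partly hidden by the near finger. Before closing, I check by projection that the fingers straddle the cup.

```bash
python3 - <<'E'
from h import *
m=bot.camera_model("scene");K,R,t=model("scene")
c=np.array([.556,.312,.035]);u=np.array([np.cos(np.radians(50)),np.sin(np.radians(50)),0])
P=np.array([c,c+.045*u,c+.057*u,c-.045*u])
px=cv2.projectPoints(P,R,t,K,None)[0].reshape(-1,2); print((px-[220,200])*4)
E
python3 -m jog '[[1,0,0,0,0,0,0],[1,0,0,0,0,0,0],[1,0,0,0,0,0,0],[1,0,0,0,0,0,0],[1,0,0,0,0,0,0]]' 40
```

```text
[[437.82624555 354.52755115]
 [452.6181721  435.83747855]
 [456.75922082 458.60046138]
 [424.1027511  279.09070165]]
time: 18.5
ee_pos: [0.5564, 0.3118, 0.027]
tcp_rot: [-90.0, -0.0, 49.9]
wrist_force: [-0.3, 0.5, 2.5]
opening: 0.0437
```

```bash
python3 -m jog '[[1,0,0,0,0,0,0],[1,0,0,0.6,0,0,0],[1,0,0,1.4,0,0,0],[1,0,0,2.6,0,0,0],[1,0,0,3.8,0,0,0]]'; python3 -m jog '[[1,-0.2,-0.8,0.2,0,0,0],[1,-0.5,-2,0.2,0,0,0],[1,-0.9,-3.5,0.2,0,0,0],[1,-1.3,-5.1,0.2,0,0,0],[1,-1.7,-6.7,0.2,0,0,0]]'; python3 -m jog '[[1,-0.4,-1.6,0,0,0,0],[1,-0.8,-3.2,0,0,0,0],[1,-1.2,-4.8,0,0,0,0],[1,-1.6,-6.3,0,0,0,0],[1,-1.9,-7.6,0,0,0,0]]'; python3 -m jog '[[1,-0.3,-0.97,0,0,0,0],[1,-0.45,-1.47,0,0,0,0],[1,-0.45,-1.47,-0.8,0,0,0],[1,-0.45,-1.47,-1.8,0,0,0],[1,-0.45,-1.47,-2.8,0,0,0]]'; python3 -m jog '[[1,0,0,-0.6,0,0,0],[1,0,0,-0.9,0,0,0],[1,0,0,-1.03,0,0,0],[1,0,0,-1.03,0,0,0],[1,0,0,-1.03,0,0,0]]'
```

```text
time: 19.0
ee_pos: [0.5559, 0.3115, 0.1233]
tcp_rot: [-90.0, 0.0, 49.9]
wrist_force: [-0.1, -0.0, -0.6]
opening: 0.0434
time: 19.5
ee_pos: [0.5131, 0.143, 0.1276]
tcp_rot: [-90.0, -0.0, 49.9]
wrist_force: [1.0, 0.3, -0.7]
opening: 0.0435
time: 20.0
ee_pos: [0.4655, -0.0474, 0.1278]
tcp_rot: [-90.0, -0.0, 49.9]
wrist_force: [1.3, -0.1, -1.5]
opening: 0.043
time: 20.5
ee_pos: [0.4554, -0.0823, 0.0568]
tcp_rot: [-90.1, -0.0, 49.9]
wrist_force: [0.6, -0.2, -1.1]
opening: 0.0435
time: 21.0
ee_pos: [0.4556, -0.0825, 0.032]
tcp_rot: [-90.1, -0.0, 49.9]
wrist_force: [0.4, 0.1, -1.5]
opening: 0.0437
```

```bash
python3 -m jog '[[0,0,0,0,0,0,0],[0,0,0,0,0,0,0],[0,0,0,0,0,0,0],[0,0,0,1.2,0,0,0],[0,0,0,3,0,0,0]]'; python3 -m jog '[[0,0,0,1.8,0,0,0],[0,-0.6,1.4,2.5,0,0,0],[0,-1.4,3.2,2.5,0,0,0],[0,-2.2,5,2.5,0,0,0],[0,-2.8,6.6,2.5,0,0,0]]'; python3 - <<'E'
from h import *
for n in("top","scene"):
    rect(n,"brush_holder",.055,.08,(455,-82)); rect(n,"mortar",.05,.075,(600,97)); rect(n,"cedar_box",.045,.062,(620,-103));rect(n,"timer",.028,.046,(555,-333));rect(n,"spice_jar",.05,.07,(526,195));rect(n,"pinch_bowl",.02,.04,(538,-205))
    im=bot.camera(n)[0]; cv2.imwrite(f"pics/{n}9.png",cv2.resize(im[...,::-1],(800,600)))
E
```

```text
time: 21.5
ee_pos: [0.4534, -0.0822, 0.1048]
tcp_rot: [-89.8, 0.1, 49.9]
wrist_force: [0.2, -0.6, 0.2]
opening: 0.0854
time: 22.0
ee_pos: [0.384, 0.0839, 0.169]
tcp_rot: [-90.0, -0.1, 49.8]
wrist_force: [1.2, 0.1, -0.2]
opening: 0.0852
top brush_holder 0.62 c [453.7 -84.8] size [41.7 40.7] yaw -56.3
top mortar 0.92 c [598.2  94.4] size [60.6 58.9] yaw 75.1
top cedar_box 0.75 c [ 619.  -105.2] size [96.  52.7] yaw -1.4
top timer 0.95 c [ 554.1 -335.7] size [57.2 57.2] yaw -27.0
top spice_jar 0.82 c [523.5 191.8] size [29.1 27.3] yaw -88.2
top pinch_bowl 0.57 c [ 537.6 -206.9] size [40. 38.] yaw -45.4
scene brush_holder 0.83 c [456.4 -80.2] size [44.9 42.7] yaw 26.3
scene mortar 0.74 c [602.7  98.5] size [60.  59.4] yaw 66.3
scene cedar_box 0.62 c [ 622.1 -101.9] size [94.7 54.2] yaw -2.8
scene timer 0.63 c [ 556.3 -329.7] size [58.9 55.6] yaw 62.6
scene spice_jar 0.61 c [527.5 196.2] size [31.2 30.4] yaw 87.7
scene pinch_bowl 0.63 c [ 539.4 -202.5] size [38.6 38.4] yaw 1.7
```

View pics/top9.png

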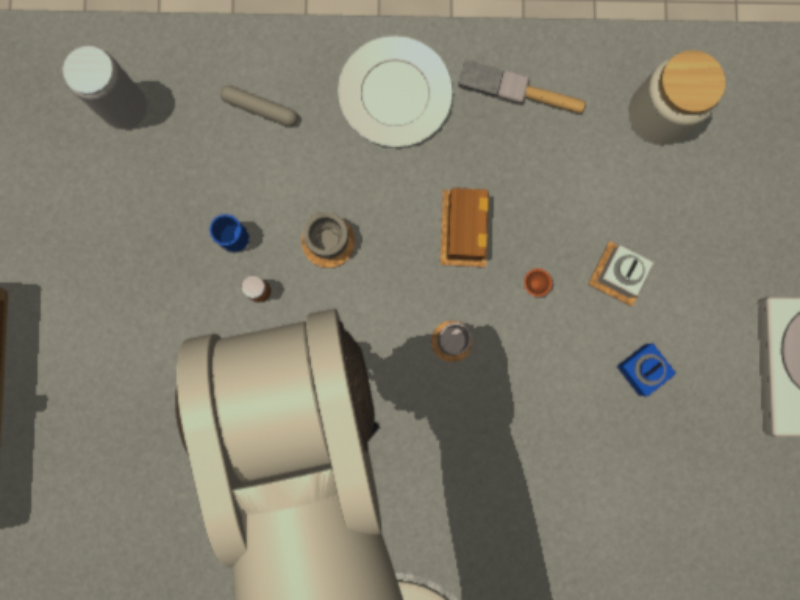

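View pics/scene9.png

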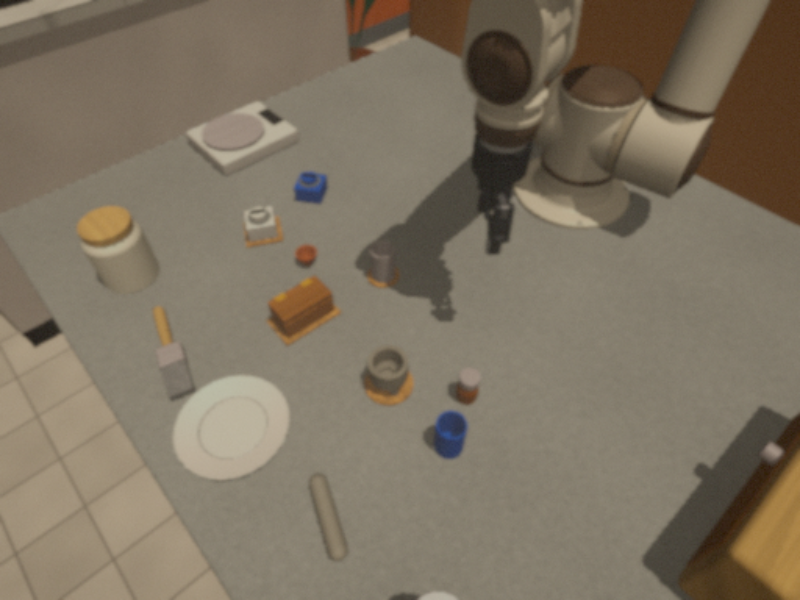

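Both pictures show all four things upright on their pads. In the top picture the mortar is at (328,236), the box at (468,223), the timer at (629,268) and the cup at (453,338). The jar, bowl and blue look-alikes have not moved, and the arm is clear of everything. I hand the job in.

```bash
python3 -m jog '[[0,0,0,0,0,0,0],[0,0,0,0,0,0,0]]'; python3 -c "
from workcell import bot; print(bot.job_done())"
```

```text
time: 23.5
ee_pos: [0.385, 0.0825, 0.1686]
tcp_rot: [-90.0, -0.0, 49.9]
wrist_force: [-0.6, -0.3, -0.1]
opening: 0.0857
the job is handed in; nothing more can be done
None
```

The mortar, cedar box, timer and brush holder each stand upright on their own pads, let go, and the job was handed in at about 23.5 s of the 112 s allowed. I placed the timer first, then the box, the mortar and the holder.

- **Centring:** in the last top-camera check, all four were within about 2 mm of their pad centres.
- **Squareness:** the timer was within about 1° of square to its pad. The box read 1.2° off there, against 0.2° in an earlier reading of the same pose.
- **Bystanders:** the pinch bowl read within about 1.5 mm of its start in both cameras. The spice jar read about 2 mm off in the top camera but under 2 mm in the scene camera. I take both as measurement noise, because the robot never came near either one. The blue look-alikes look unmoved in the pictures.
- **Disagreement:** the two cameras differ by about 2–6 mm in absolute position, so I compared each thing and its pad within the same camera. One mid-run top-camera reading of the timer's pad was spoiled because the timer covered it, and I ignored it. The scene camera missed that pad altogether.

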